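# Shut and lock the slab case

### The arm

A 7-joint arm with a two-finger parallel gripper is mounted at the origin on the work surface. World frame = base frame: x ahead of the robot, y to its left, z up, the work surface at z = 0. Lengths are in m, angles in rad, forces in N, time in s.
With the tool pointing down it reaches from about 0.4 to 0.85 m from the base axis. Payload 10.4 kg.
Tool frame: the origin (TCP) lies at the very end of the fingers, on their centre line; the grasp point (between the pads) lies 19 mm behind it; z points along the fingers, y is the direction in which the jaws open and shut (so a half turn about z gives the same grasp; the last joint's range is limited). The gripper opens to 87 mm and grips with 3 to 60 N. Pads are 19 mm wide; open, the fingers measure 117 mm over their backs; the gripper's body (75 mm by 190 mm) begins 51 mm behind the grasp point.
Start: joints at [1.255, 0.332, -0.065, 1.46, 0.022, 1.35, -0.088], TCP at [0.18, -0.598, 0.223] pointing down, gripper open.
Joint ranges: [-2.6, 2.6], [-0.5, 2.12], [-1.47, 1.34], [0.16, 2.42], [-1.27, 4.41], [0.06, 2.06], [-2.6, 2.6]. Speed limits (rad/s): [2.22, 2.22, 2.79, 2.79, 3.14, 3.14, 3.14].

### API

Orientations are given as a unit quaternion [x, y, z, w].
In Python, from bench import r, eyes, job gives the robot as it stands. The module is installed in compiled form; this text tells all that it offers.
- The arm moves only by the tool play_rows, never from a script. Its argument "motion" is a list of rows, each a list of 7 numbers: the shift along the tool's x, y, z as a fraction of full scale, then the turn, a rotation vector about the tool's x, y, z as a fraction of full scale, then the opening in per cent of the stroke, from 0 (shut) to 100 (fully open). A call has 1 to 5 rows; each row is the pose to reach, as a shift and turn from the pose commanded when the call began, along the tool's axes at that moment; what a row does not reach only later rows make up. Full scale, the value 1, is 0.2 m for a shift and 90 degrees for a turn. A row lasts 1/8 s, in which the tool goes at most 62.5 mm and 10.7 degrees, less where a joint would pass 70% of its speed; a pose out of reach is approached as far as the arm can. A call with a number of a shift or a turn outside -1 to 1 is refused whole. A call with a gripper value outside its range is refused whole. The fingers move at their own pace and stop on an object; "squeeze" is the grip in N (left out, the last holds). Time passes only in rows, so rows that repeat a pose let the fingers close. It gives the time, the measured TCP pose, the force and the opening at its end, in the units of the state.
- r.read_state(): the state, without advancing time (a new reading comes with each control period).
- eyes.camera(name): name is "scene" or "top" or "wrist"; returns a dict with "image" (400x640x3 uint8, red, green, blue), "mtx" (3x3 intrinsics, pixels), "R" (3x3) and "t" (3): a world point X has camera coordinates R X + t. Camera axes: x right, y down, z forward; pixel columns grow to the right and rows downward; lengths in m; the calibration is good to about 2 mm. A picture is of the moment at which its call begins. There is no depth.
- job.close_job(): hands the job in, once; it reports no verdict.
Trained networks look in a picture, given as the dict that the camera call returned (one of the last four; its "shot" number tells which), for a name from the list of things; names that differ only in an ending like _2 or _b are one class to them, and where a whole thing is asked for, a point or a joint stands for the part that bears it (a point fixed in the world has none). Each returns a list of dicts, best first, with "p" (0 to 1); they miss things now and then, are a little off and sometimes report something else, mostly with a low value. They report only what shows in the picture. A call takes as long as a camera call.
- eyes.regions_of(picture, label): "region" (400x640 bool, what is visible of it) and "xy" ([column, row] in pixels, amid what is visible of it).
- eyes.landmark_of(picture, label): "xy" ([column, row] in pixels: a listed point, or the origin of a listed thing).
The state is a dict: "time": time; "joint_positions": joint angles; "joint_vel": joint speeds; "joint_torque": joint torques, N m; "ee_pos": TCP position; "eef_rot": TCP orientation; "ft_force": force on the tool from outside, world axes, zero at the start; "torque": the same for the moment, N m; "width": finger opening in m.
Only numpy, scipy, OpenCV 4.12 (cv2) and the standard library are available. Lean on these libraries where they do the work, as an engineer would, in place of code of your own. Each camera call takes 0.05 s, during which the arm holds its last target. There are 200 camera calls.

### The job

Nothing here is to be gripped or lifted: using only the fingertips, gently push both open drawers of the wooden chocolate-slab case fully home, then push the upright tab of the steel locking bar on top of the case all the way to its other end so that its two tongues stand in front of the drawers. Do not start the bar before both drawers are home, do not shove the case along the counter, and leave the carton, the icing bottle and the loose slab alone.

Things in the scene. Friction and masses are not known exactly. Their poses are not given: they have to be found in the camera images.
- case_center (a point): Middle of the loose wooden slab case (170 deep x 355 wide x 76 high, about 4 kg), 38 mm above the counter. Axes: x from its front to its back (front faces the robot within 0.25 rad), y to the robot's left, z up. Front face at x -85. Two drawers side by side, centred at y -70 (right) and y +100 (left), wooden uprights beside and between them. Not to be lifted or shoved
- left_drawer (a joint): How far the left drawer (case +y side) is out, m: 0 = fully home at a hard stop, grows towards the robot (-x of the case) up to 0.09. About 1.5 N friction; stays where it is left. A chocolate slab lies fast in it
- right_drawer (a joint): The same for the right drawer (the case's -y side)
- left_drawer_front (a point): Point on the outer face of the left drawer's front, mid-width, 31 mm above the counter; moves with it, axes as the case's (push along +x). The front is 121 wide, 12 thick, from 14 to 64 mm above the counter, with a notch 36 wide cut from its top edge down to 48 mm. Home, it stands 2 mm proud of the case's front face
- right_drawer_front (a point): The same point on the right drawer's front, which is alike
- bar (a joint): Place of the steel locking bar, m: near 0 at the start, its two tongues before the uprights; slides along case +y to a hard stop at 0.05, a tongue before each drawer. About 1.5 N friction, stays where left. The bar lies on the case top by the front edge, 6 thick; tongues 25 wide, hanging to 45 mm above the counter, reaching to case x -95
- bar_tab (a point): Middle of the bar's upright tab, a flat steel plate 36 (case x) x 8 (case y) x 32 high that stands on the bar at its -y end, above the case's right upright; its top is 112 mm and its foot 80 mm above the counter. Moves with the bar; axes as the case's (push along +y)
- carton_center (a point): Bystander: cream and purple gift carton 60 x 75 x 56 high standing on the rear middle of the case top; its middle. Leave it
- icing_bottle_center (a point): Bystander: white bottle, 50 across, 130 high, standing right of the case; its middle. Leave it
- loose_slab_center (a point): Bystander: decorated chocolate slab 130 x 95 x 10 lying on the counter left of the case; its middle. Leave it

How it is judged:
By the outcome, as a careful person would: the job done as asked, in the order asked, and still so for the second after the job is handed in, with the robot touching nothing.
It also fails if it takes over 62 s, if anything falls off the work surface, if the arm or the gripper's body presses on something with over 40 N, if the wrist force passes 120 N, or if a joint passes its speed limit or range.

## Working session

There is one attempt and no reset: what is moved stays moved. The work goes in short steps, Python scripts to look and compute and a tool call to move; the robot and the scene stay as the last step left them, time stands still between calls to the robot, and variables do not carry over. Pictures are saved under pics/ and viewed, about 8 in all and at most 12, crops included, and the job is handed in when it is done.

Besides the shell and the picture viewer there is one more tool, called after "Request:" in YAML: its name, and indented under it one key for each argument. play_rows: Moves the arm, as the interface text tells. Shift numbers are shares of 0.2 m and turn numbers shares of 90 degrees, none past 1 either way. Its arguments: {"type":"object","properties":{"motion":{"type":"array","items":{"type":"array","items":{"type":"number"}}},"squeeze":{"type":"number"}},"required":["motion"]}

```bash
mkdir -p pics
cat > h.py <<'E'
import numpy as np, cv2
from bench import r, eyes, job
def ray(p,xy):
    d=np.linalg.inv(p["mtx"])@np.array([xy[0],xy[1],1.]); R=np.array(p["R"]);t=np.array(p["t"])
    return -R.T@t, R.T@d
def atz(p,xy,z):
    o,d=ray(p,xy); return o+d*(z-o[2])/d[2]
def proj(p,X):
    c=np.array(p["R"])@np.array(X)+p["t"]; u=np.array(p["mtx"])@c; return u[:2]/u[2]
Z=dict(case_center=.038,left_drawer_front=.031,right_drawer_front=.031,bar_tab=.096,carton_center=.104,icing_bottle_center=.065,loose_slab_center=.005)
def save(p,n,crop=None,s=1):
    im=p["image"][:,:,::-1].copy()
    if crop: a,b,c,d=crop; im=im[b:d,a:c]
    cv2.imwrite("pics/"+n,cv2.resize(im,None,fx=s,fy=s))
E
python3 - <<'E'
from h import *
np.set_printoptions(precision=4,suppress=True)
for n in ("scene","top"):
    p=eyes.camera(n); save(p,n+"1.png")
    print(n,"cam at",-np.array(p["R"]).T@p["t"])
    for k,z in Z.items():
        for d in eyes.landmark_of(p,k)[:2]: print(n,k,np.round(d["xy"],1),round(d["p"],2),atz(p,d["xy"],z))
s=r.read_state(); print(s)
E
```

```text
scene cam at [ 1.3497 -0.4098  0.8602]
scene case_center [320.6 200.2] 0.68 [0.6287 0.0589 0.038 ]
scene left_drawer_front [313.6 165.4] 0.91 [0.4941 0.1218 0.031 ]
scene right_drawer_front [258.3 183.9] 0.78 [ 0.4816 -0.0439  0.031 ]
scene bar_tab [252.2 201. ] 0.9 [ 0.5962 -0.1124  0.096 ]
scene carton_center [340.  178.6] 0.93 [0.6472 0.103  0.104 ]
scene carton_center [319.4 201. ] 0.48 [0.6874 0.0174 0.104 ]
scene icing_bottle_center [248.2 274. ] 0.76 [ 0.7611 -0.2071  0.065 ]
scene icing_bottle_center [312.4 163.3] 0.3 [0.52   0.1019 0.065 ]
scene loose_slab_center [385. 158.] 0.72 [0.5493 0.3334 0.005 ]
top cam at [0.4829 0.0131 0.974 ]
top left_drawer_front [282.8 263.3] 0.58 [0.4865 0.1223 0.031 ]
top right_drawer_front [353.1 265.9] 0.62 [ 0.4806 -0.0481  0.031 ]
top carton_center [290.2 189.5] 0.65 [0.6546 0.1002 0.104 ]
top icing_bottle_center [413.1 147.5] 0.61 [ 0.7675 -0.1966  0.065 ]
top loose_slab_center [414.8 149.9] 0.74 [ 0.7798 -0.2146  0.005 ]
top loose_slab_center [196.3 240.4] 0.65 [0.5432 0.3452 0.005 ]
{'time': 0.8, 'joint_positions': array([ 1.2554,  0.3322, -0.0647,  1.4601,  0.0216,  1.3499, -0.0885]), 'joint_vel': array([-0.002 ,  0.0002, -0.0009, -0.002 , -0.0001, -0.0004, -0.0002]), 'joint_torque': array([ -0.0004, -62.2983,   0.0243, -39.0098,  -0.0611,   0.0313,
         0.    ]), 'ee_pos': array([ 0.1804, -0.5984,  0.2226]), 'eef_rot': array([0.9893, 0.1459, 0.    , 0.0001]), 'ft_force': array([-0.2209,  0.7473, -0.1406]), 'torque': array([ 0.0483,  0.0077, -0.0455]), 'width': 0.08705804785227035}
```

Run:
```python
import cv2
a=cv2.imread("pics/scene1.png")[100:320,180:460]; b=cv2.imread("pics/top1.png")[100:320,160:440]
cv2.imwrite("pics/both1.png",cv2.resize(cv2.vconcat([a,b]),None,fx=1.36*1.0,fy=1.36)) if 0 else cv2.imwrite("pics/t.png",cv2.resize(b,None,fx=2.7,fy=2.7,interpolation=cv2.INTER_CUBIC))
cv2.imwrite("pics/s.png",cv2.resize(a,None,fx=2.7,fy=2.7,interpolation=cv2.INTER_CUBIC))
```

```text
(no output)
```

View pics/t.png

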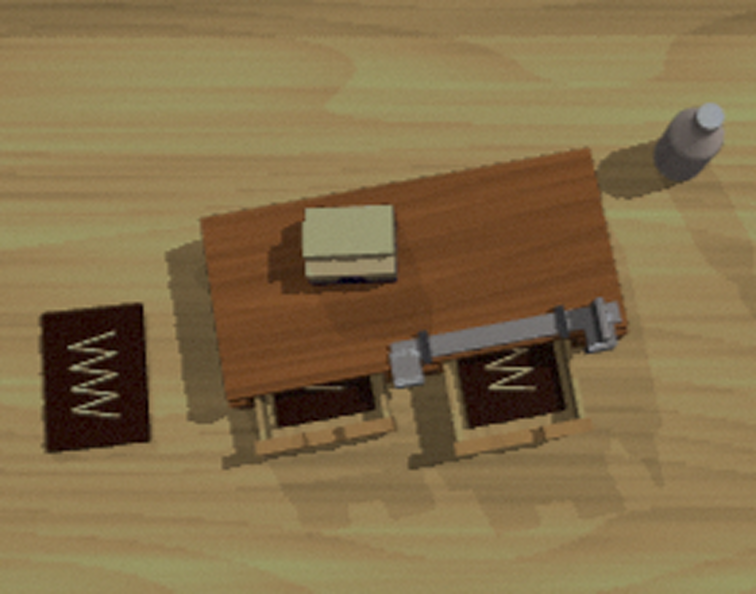

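View pics/s.png

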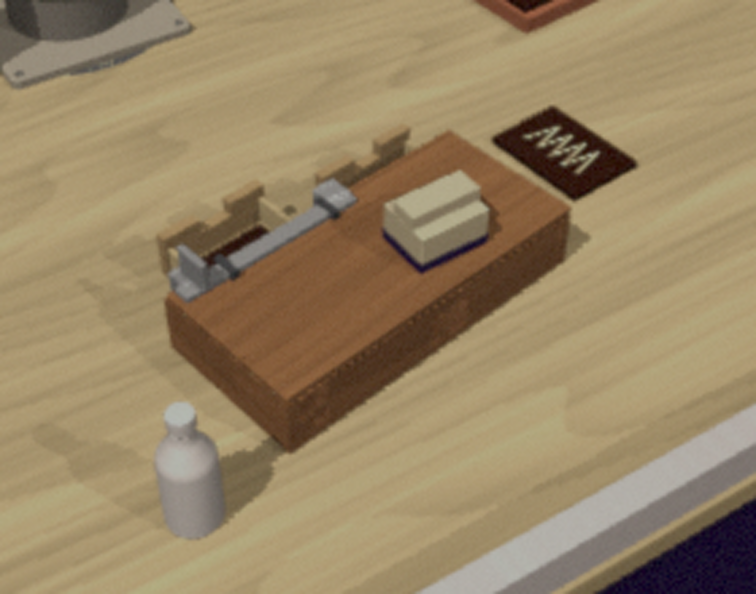

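The top view shows the case yawed slightly left. The right drawer is well out (front near px 353,266) and the left a bit less (283,263). The tab stands at the bar's right end (about px 384,218), the carton at rear-left on top, and the bottle behind-right. Next I fit the case pose.

```bash
cat > case.py <<'E'
from h import *
from scipy.optimize import least_squares
np.set_printoptions(precision=4,suppress=True)
def w(q,P):
    x,y,a=q; c,s=np.cos(a),np.sin(a); P=np.atleast_2d(P)
    return np.c_[x+c*P[:,0]-s*P[:,1],y+s*P[:,0]+c*P[:,1],P[:,2]]
def inv(q,X):
    x,y,a=q;c,s=np.cos(a),np.sin(a);d=np.array(X)[:2]-[x,y];return np.array([c*d[0]+s*d[1],-s*d[0]+c*d[1]])
E
python3 - <<'E'
from case import *
t=eyes.camera("top"); s=eyes.camera("scene")
k=[.085,.1775,.076],[.085,-.1775,.076],[-.085,-.1775,.076],[-.085,.1775,.076]
tp=np.array([[202,218],[590,149],[627,325],[232,402]])/2.7+[160,100]
# scene: back-left, back-right, (front-right unsure), front-left
sp=np.array([[572,211],[291,395],[168,300],[451,132]])/2.7+[180,100]
def f(q): return np.r_[[proj(t,X)-u for X,u in zip(w(q,k),tp)],[proj(s,X)-u for X,u in zip(w(q,k),sp)]].ravel()
o=least_squares(f,[.6,.05,.17],loss="soft_l1"); q=o.x; print(q,np.round(o.fun,1)); np.save("q.npy",q)
for nm,p in(("t",t),("s",s)):
  for kk,z in Z.items():
    for d in eyes.landmark_of(p,kk)[:1]: print(nm,kk,inv(q,atz(p,d["xy"],z)),round(d["p"],2))
  for d in eyes.regions_of(p,"bar_tab")[:1]:
    m=d["region"].astype(np.uint8); x,y,ww,hh=cv2.boundingRect(m); print("tab region",nm,x,y,ww,hh,d["p"])
print("tab top from t px", inv(q,atz(t,np.array([604,312])/2.7+[160,100],.112)))
for nm,X in (("R",[-.17,-.07,.05]),("L",[-.17,.1,.05]),("tab",[-.07,-.16,.1])): print(nm,w(q,X))
E
```

```text
[0.6361 0.0496 0.1893] [-1.3 -1.9 -0.5 -3.3  1.1  0.1 -1.8 -0.   0.5 -1.4 -1.1  2.8 -1.9 -2.2
 -2.1 -1.8]
t left_drawer_front [-0.1411  0.1017] 0.69
t right_drawer_front [-0.1649 -0.0687] 0.71
t bar_tab [-0.0781 -0.1467] 0.58
t carton_center [0.0298 0.0461] 0.6
t icing_bottle_center [ 0.085  -0.2681] 0.64
t loose_slab_center [-0.0393  0.3142] 0.86
tab region t 304 210 85 34 0.62
s case_center [-0.0068  0.0016] 0.96
s left_drawer_front [-0.1296  0.0904] 0.92
s right_drawer_front [-0.1758 -0.0679] 0.67
s bar_tab [-0.07   -0.1505] 0.61
s carton_center [0.0311 0.0488] 0.69
s icing_bottle_center [ 0.0755 -0.2725] 0.93
s loose_slab_center [-0.0495  0.3144] 0.83
tab region s 243 166 69 46 0.75
tab top from t px [-0.073  -0.1518]
R [[ 0.4824 -0.0511  0.05  ]]
L [[0.4504 0.1158 0.05  ]]
tab [[ 0.5975 -0.1207  0.1   ]]
```

Request:
play_rows:
  motion:
    - [1,-1,0,0,0,0,70]
    - [1,-1,0,0,0,0,70]
    - [1,-1,0,0,0,0,70]
    - [1,-1,0,0,0,0,70]
    - [1,-1,0,0,0,0,70]
  squeeze: 10

```text
time: 2.33
ee_pos: [0.3158, -0.3463, 0.223]
eef_rot: [0.989, 0.148, 0.0, 0.0]
ft_force: [0.0, -0.8, -0.0]
width: 0.0615
```

Request:
play_rows:
  motion:
    - [1,-1,0,0,0,0.066,70]
    - [1,-1,0,0,0,0.066,70]
    - [1,-1,0,0,0,0.066,70]
    - [1,-1,0,0,0,0.066,70]
    - [1,-1,0,0,0,0.066,70]

```text
time: 2.95
ee_pos: [0.4491, -0.0967, 0.223]
eef_rot: [0.995, 0.096, 0.001, 0.0]
ft_force: [-0.3, -0.9, 1.1]
width: 0.0611
```

```bash
cat > st.py <<'E'
from case import *
import sys
from scipy.spatial.transform import Rotation as Ro
q=np.load("q.npy"); s=r.read_state(); M=Ro.from_quat(s["eef_rot"]).as_matrix()
print("t",s["time"],"pos",s["ee_pos"],"case xy",inv(q,s["ee_pos"]),"yaw-case",np.arctan2(M[1,0],M[0,0])-q[2],"tilt",M[:,2],"F",s["ft_force"],"w",s["width"])
if len(sys.argv)>3:
    T=w(q,[float(a) for a in sys.argv[1:4]])[0]; print("units",M.T@(T-s["ee_pos"])/.2)
E
python3 st.py -.205 -.07 .055
```

```text
t 2.95 pos [ 0.4491 -0.0967  0.223 ] case xy [-0.2113 -0.1085] yaw-case 0.003457890755934251 tilt [ 0.0011 -0.0001 -1.    ] F [-0.2819 -0.9019  1.1172] w 0.06114635922698631
units [ 0.0311 -0.1927  0.8399]
```

Request:
play_rows:
  motion:
    - [0.03,-0.193,0,0,0,0,70]
    - [0.03,-0.193,0.3,0,0,0,70]
    - [0.03,-0.193,0.6,0,0,0,70]
    - [0.03,-0.193,0.86,0,0,0,70]
    - [0.03,-0.193,0.86,0,0,0,70]

```text
time: 3.58
ee_pos: [0.4439, -0.0603, 0.0481]
eef_rot: [0.995, 0.095, -0.003, -0.001]
ft_force: [-0.2, 0.7, 1.2]
width: 0.0611
```

```bash
python3 st.py -.1 -.07 .051
python3 - <<'E'
from case import *
p=eyes.camera("wrist"); save(p,"w1.png"); t=eyes.camera("top"); save(t,"t2.png",(220,150,430,310),3.6)
E
```

```text
t 3.575 pos [ 0.4439 -0.0603  0.0481] case xy [-0.2095 -0.0718] yaw-case 0.00045228762847099313 tilt [-0.0063  0.002  -1.    ] F [-0.1523  0.7153  1.1536] w 0.061088245737107486
units [ 0.5474 -0.0089 -0.0179]
```

View pics/w1.png

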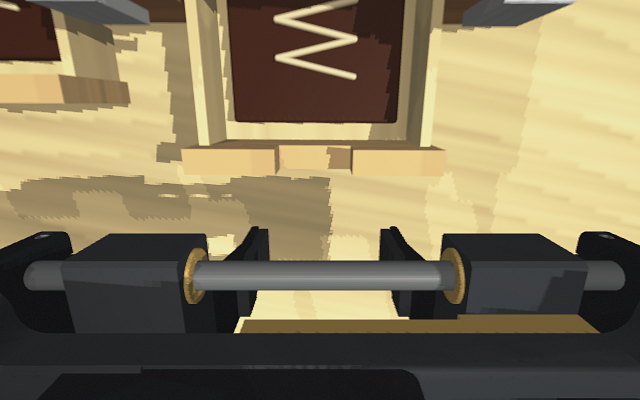

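The wrist view shows the right drawer centred between the fingers. The notch spans px 278–352 and the finger inner edges are at 268 and 382, so the fingers will bear on solid front.

Request:
play_rows:
  motion:
    - [0.05,0,-0.01,0,0,0,70]
    - [0.09,0,-0.01,0,0,0,70]
    - [0.13,0,-0.01,0,0,0,70]
    - [0.17,0,-0.01,0,0,0,70]
    - [0.21,0,-0.01,0,0,0,70]

```text
time: 4.3
ee_pos: [0.4881, -0.0531, 0.0525]
eef_rot: [0.996, 0.094, -0.0, 0.0]
ft_force: [-2.4, -1.0, 1.0]
width: 0.0607
```

Request:
play_rows:
  motion:
    - [0.04,0,0,0,0,0,70]
    - [0.08,0,0,0,0,0,70]
    - [0.12,0,0,0,0,0,70]
    - [0.16,0,0,0,0,0,70]
    - [0.2,0,0,0,0,0,70]

```text
time: 4.92
ee_pos: [0.5276, -0.0455, 0.0525]
eef_rot: [0.996, 0.094, -0.0, 0.0]
ft_force: [-1.1, -1.0, -0.3]
width: 0.0609
```

```bash
python3 st.py -.097 -.07 .05
python3 - <<'E'
from case import *
p=eyes.camera("wrist"); save(p,"w2.png")
E
```

```text
t 4.925 pos [ 0.5276 -0.0455  0.0525] case xy [-0.1246 -0.073 ] yaw-case -0.0002485735481678464 tilt [-0.0001 -0.0001 -1.    ] F [-1.1071 -0.9688 -0.32  ] w 0.06085343147978266
units [ 0.1378 -0.0152  0.0123]
```

View pics/w2.png

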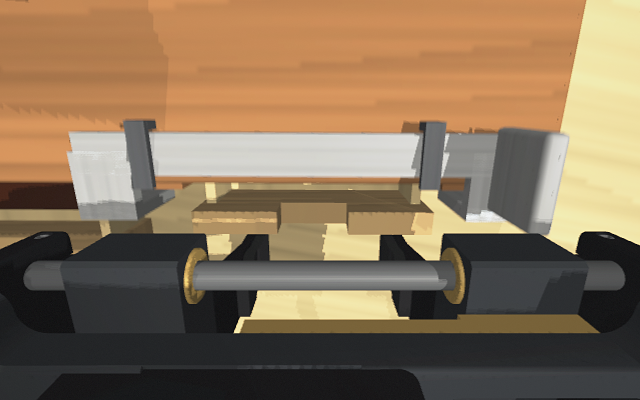

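The drawer is following, with roughly 25 mm left, and it fits between the tongues. I continue in smaller steps.

Request:
play_rows:
  motion:
    - [0.02,0,0,0,0,0,70]
    - [0.04,0,0,0,0,0,70]
    - [0.06,0,0,0,0,0,70]
    - [0.08,0,0,0,0,0,70]
    - [0.095,0,0,0,0,0,70]

```text
time: 5.6
ee_pos: [0.546, -0.0418, 0.0525]
eef_rot: [0.996, 0.094, 0.0, -0.0]
ft_force: [-2.4, 0.1, 1.8]
width: 0.0607
```

Request:
play_rows:
  motion:
    - [0.008,0,0,0,0,0,70]
    - [0.012,0,0,0,0,0,70]

```text
time: 5.85
ee_pos: [0.5481, -0.0414, 0.0525]
eef_rot: [0.996, 0.094, -0.0, -0.0]
ft_force: [-1.5, 0.9, 0.2]
width: 0.0609
```

```bash
python3 st.py -.097 -.07 .05
python3 - <<'E'
from case import *
q=np.load("q.npy")
for n in ("wrist","top","scene"):
    p=eyes.camera(n); save(p,n+"3.png",(150,100,490,260) if n=="wrist" else None,2 if n=="wrist" else 1)
    for k in ("right_drawer_front","left_drawer_front","case_center"):
        for d in eyes.landmark_of(p,k)[:1]: print(n,k,inv(q,atz(p,d["xy"],Z[k])),round(d["p"],2))
E
```

```text
t 5.85 pos [ 0.5481 -0.0414  0.0525] case xy [-0.1036 -0.0729] yaw-case -8.572461951472654e-05 tilt [-0.0001  0.     -1.    ] F [-1.5386  0.866   0.1978] w 0.060867556777924936
units [ 0.0328 -0.0144  0.0125]
top left_drawer_front [-0.1356  0.0978] 0.68
scene right_drawer_front [-0.0164  0.0113] 0.24
scene left_drawer_front [-0.134   0.0941] 0.81
scene case_center [-0.0031  0.0072] 0.75
```

View pics/wrist3.png

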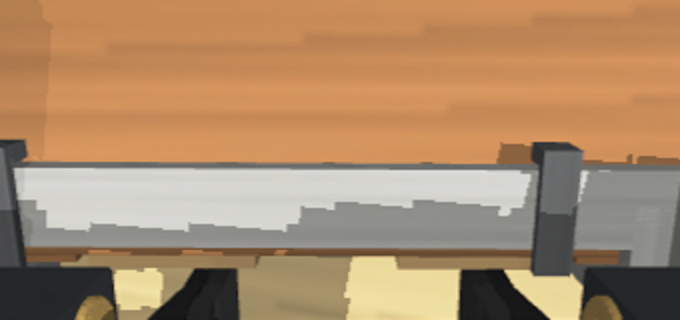

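The drawer front is nearly flush with the case edge and the push force is still about 1.5 N. From here I move in 1 mm steps and watch for the stop.

Request:
play_rows:
  motion:
    - [0.005,0,0,0,0,0,70]
    - [0.01,0,0,0,0,0,70]
    - [0.01,0,0,0,0,0,70]

```text
time: 6.82
ee_pos: [0.5487, -0.0416, 0.0523]
eef_rot: [0.996, 0.094, -0.002, 0.0]
ft_force: [-7.8, -0.7, 5.6]
width: 0.0611
```

Request:
play_rows:
  motion:
    - [0.005,0,0,0,0,0,70]
    - [0.005,0,0,0,0,0,70]

```text
time: 7.08
ee_pos: [0.5488, -0.0416, 0.0522]
eef_rot: [0.996, 0.094, -0.003, 0.0]
ft_force: [-11.7, -1.4, 9.2]
width: 0.0606
```

Request:
play_rows:
  motion:
    - [0.005,0,0,0,0,0,70]
    - [0.005,0,0,0,0,0,70]

```text
time: 7.32
ee_pos: [0.5489, -0.0416, 0.052]
eef_rot: [0.996, 0.094, -0.004, 0.0]
ft_force: [-15.7, -1.5, 11.5]
width: 0.061
```

Hard resistance at 16 N. I back off and check whether this is the stop or some other contact.

Request:
play_rows:
  motion:
    - [-0.05,0,0,0,0,0,70]
    - [-0.2,0,0,0,0,0,70]
    - [-0.4,0,0,0,0,0,70]
    - [-0.4,0,0,0,0,0,70]

```text
time: 7.82
ee_pos: [0.4713, -0.0567, 0.0523]
eef_rot: [0.996, 0.094, -0.0, 0.001]
ft_force: [1.0, 0.3, 0.8]
width: 0.0608
```

```bash
python3 st.py
python3 - <<'E'
from case import *
q=np.load("q.npy")
p=eyes.camera("wrist"); save(p,"w4.png",(100,0,640,260),1.45)
for k in ("right_drawer_front","left_drawer_front"):
    for d in eyes.landmark_of(p,k)[:2]: print(k,d["xy"],inv(q,atz(p,d["xy"],Z[k])),round(d["p"],2))
E
```

```text
t 7.825 pos [ 0.4713 -0.0567  0.0523] case xy [-0.1819 -0.0734] yaw-case -0.0011278795221861815 tilt [-0.0009 -0.0015 -1.    ] F [0.9849 0.2799 0.7971] w 0.06076177056775716
right_drawer_front [313.4, 72.2] [-0.0904 -0.0675] 0.77
left_drawer_front [548.3, 9.2] [-0.0601 -0.1891] 0.5
```

View pics/w4.png

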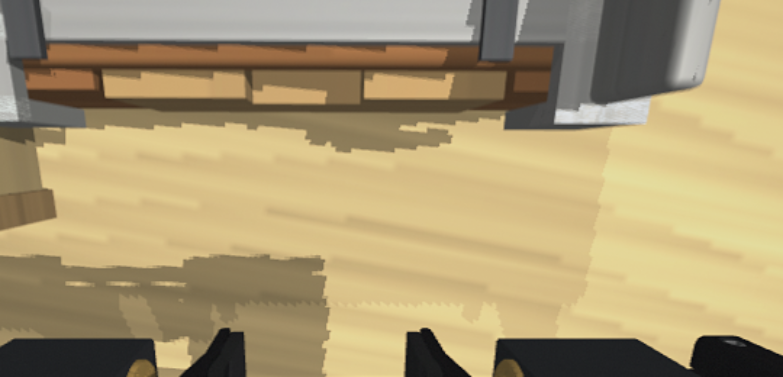

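The right drawer's front is now flush between the uprights (network gives case x −0.090, expected −0.087), so it is home. Now the left one.

Request:
play_rows:
  motion:
    - [-0.02,-0.3,0,0,0,0,70]
    - [-0.02,-0.6,0,0,0,0,70]
    - [-0.02,-0.86,0,0,0,0,70]
    - [-0.02,-0.86,0,0,0,0,70]

```text
time: 8.48
ee_pos: [0.4372, 0.1172, 0.0531]
eef_rot: [0.995, 0.098, 0.001, -0.001]
ft_force: [0.1, -0.5, -0.1]
width: 0.061
```

```bash
python3 st.py -.1035 .099 .052
python3 - <<'E'
from case import *
q=np.load("q.npy")
p=eyes.camera("wrist"); save(p,"w5.png",None,.7)
for k in ("right_drawer_front","left_drawer_front"):
    for d in eyes.landmark_of(p,k)[:2]: print(k,d["xy"],inv(q,atz(p,d["xy"],Z[k])),round(d["p"],2))
E
```

```text
t 8.475 pos [0.4372 0.1172 0.0531] case xy [-0.1827  0.1038] yaw-case 0.007239390100631626 tilt [ 0.0013  0.0023 -1.    ] F [ 0.0936 -0.4997 -0.114 ] w 0.06103847146851635
units [0.3957 0.0269 0.006 ]
left_drawer_front [326.7, 152.0] [-0.1346  0.103 ] 0.63
```

View pics/w5.png

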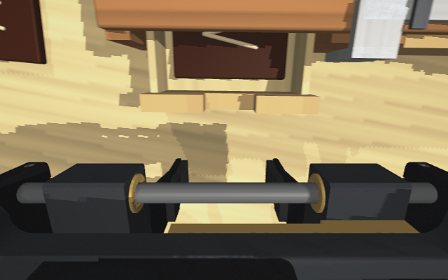

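The left drawer sits centred ahead of the fingers (notch centre about px 327, finger gap centre 325).

Request:
play_rows:
  motion:
    - [0.06,0,0,0,0,0,70]
    - [0.11,0,0,0,0,0,70]
    - [0.15,0,0,0,0,0,70]
    - [0.18,0,0,0,0,0,70]
    - [0.21,0,0,0,0,0,70]

```text
time: 9.25
ee_pos: [0.4785, 0.1202, 0.0523]
eef_rot: [0.996, 0.094, -0.0, 0.0]
ft_force: [-0.9, -0.7, 1.6]
width: 0.0611
```

Request:
play_rows:
  motion:
    - [0.03,0,0,0,0,0,70]
    - [0.06,0,0,0,0,0,70]
    - [0.09,0,0,0,0,0,70]
    - [0.12,0,0,0,0,0,70]
    - [0.145,0,0,0,0,0,70]

```text
time: 9.88
ee_pos: [0.5073, 0.1257, 0.0525]
eef_rot: [0.996, 0.094, -0.0, 0.0]
ft_force: [-1.4, -0.6, -1.3]
width: 0.0607
```

Request:
play_rows:
  motion:
    - [0.008,0,0,0,0,0,70]
    - [0.016,0,0,0,0,0,70]
    - [0.02,0,0,0,0,0,70]

```text
time: 10.25
ee_pos: [0.5109, 0.1265, 0.0526]
eef_rot: [0.996, 0.094, 0.0, 0.0]
ft_force: [-1.6, -0.6, -0.5]
width: 0.0609
```

```bash
python3 st.py -.1027 .099 .052
```

```text
t 10.25 pos [0.5109 0.1265 0.0526] case xy [-0.1085  0.0991] yaw-case -0.00014913323451040683 tilt [ 0.0001 -0.0001 -1.    ] F [-1.6349 -0.5567 -0.4774] w 0.06086473372882647
units [0.0291 0.0003 0.0029]
```

Request:
play_rows:
  motion:
    - [0.008,0,0,0,0,0,70]
    - [0.016,0,0,0,0,0,70]
    - [0.02,0,0,0,0,0,70]
    - [0.02,0,0,0,0,0,70]

```text
time: 10.75
ee_pos: [0.515, 0.1273, 0.0526]
eef_rot: [0.996, 0.094, 0.0, -0.0]
ft_force: [-0.4, -0.6, 0.6]
width: 0.0607
```

Request:
play_rows:
  motion:
    - [0.005,0,0,0,0,0,70]
    - [0.01,0,0,0,0,0,70]
    - [0.01,0,0,0,0,0,70]

```text
time: 11.12
ee_pos: [0.5169, 0.1277, 0.0526]
eef_rot: [0.996, 0.094, 0.0, -0.0]
ft_force: [-0.4, 0.0, 0.8]
width: 0.061
```

Request:
play_rows:
  motion:
    - [0.005,0,0,0,0,0,70]
    - [0.005,0,0,0,0,0,70]

```text
time: 11.38
ee_pos: [0.5171, 0.1277, 0.0525]
eef_rot: [0.996, 0.094, -0.001, 0.0]
ft_force: [-5.2, -0.7, 2.8]
width: 0.0609
```

```bash
python3 st.py -.1027 .099 .052
```

```text
t 11.375 pos [0.5171 0.1277 0.0525] case xy [-0.1022  0.0991] yaw-case -0.00016932080960085916 tilt [-0.0014 -0.0006 -1.    ] F [-5.1739 -0.6837  2.8034] w 0.06087339755899053
units [-0.0025  0.0006  0.0023]
```

Request:
play_rows:
  motion:
    - [0.006,0,0,0,0,0,70]
    - [0.006,0,0,0,0,0,70]

```text
time: 11.62
ee_pos: [0.5173, 0.1278, 0.0523]
eef_rot: [0.996, 0.094, -0.002, 0.001]
ft_force: [-10.1, -1.4, 7.2]
width: 0.0611
```

Request:
play_rows:
  motion:
    - [-0.05,0,0,0,0,0,70]
    - [-0.2,0,0,0,0,0,30]
    - [-0.2,0,-0.3,0,0,0,0]
    - [-0.2,0.3,-0.6,0,0,0,0]
    - [-0.2,0.5,-0.6,0,0,0,0]

```text
time: 12.25
ee_pos: [0.5, 0.0225, 0.1758]
eef_rot: [0.995, 0.096, 0.003, 0.001]
ft_force: [1.4, -0.7, -1.7]
width: 0.0287
```

```bash
python3 st.py -.08 -.21 .17
python3 - <<'E'
from case import *
q=np.load("q.npy")
T=eyes.camera("top"); S=eyes.camera("scene"); W=eyes.camera("wrist")
for n,p in zip("tsw",(T,S,W)):
  for k in ("right_drawer_front","left_drawer_front","bar_tab","case_center"):
    for d in eyes.landmark_of(p,k)[:1]: print(n,k,np.round(d["xy"],1),inv(q,atz(p,d["xy"],Z[k])),round(d["p"],2))
im=cv2.vconcat([cv2.resize(W["image"],(448,280)),cv2.resize(T["image"][140:300,190:440],(448,287),interpolation=cv2.INTER_CUBIC)])
cv2.imwrite("pics/c6.png",im[:,:,::-1])
E
```

```text
t 12.25 pos [0.5    0.0225 0.1758] case xy [-0.1389 -0.001 ] yaw-case 0.0031216386136704855 tilt [ 0.0061 -0.0005 -1.    ] F [ 1.3995 -0.7141 -1.6609] w 0.028678613026372795
units [0.2909 1.0458 0.0326]
t bar_tab [380.7 217.7] [-0.075  -0.1467] 0.75
s bar_tab [252.2 197.7] [-0.0787 -0.1447] 0.55
s case_center [319.4 200.6] [-0.0066  0.0072] 0.59
w right_drawer_front [387.9 133.3] [-0.0906 -0.0688] 0.79
w left_drawer_front [207.4 134.7] [-0.0904  0.1023] 0.72
w bar_tab [510.4 120.7] [-0.0771 -0.1462] 0.71
```

View pics/c6.png

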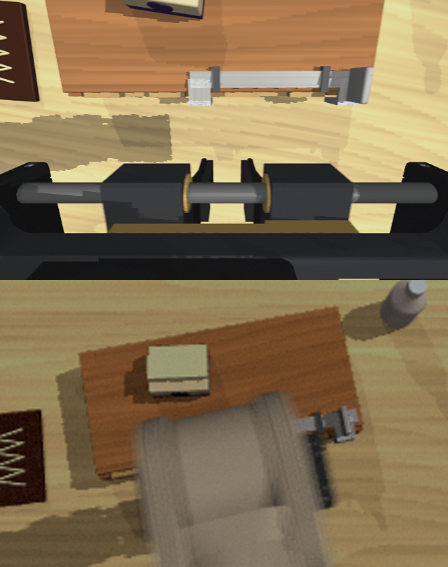

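Both drawers measure the same (case x −0.0905), flush in the wrist view. The tab is at case (−0.076, −0.147). I move the shut fingers to the tab's right side.

Request:
play_rows:
  motion:
    - [0.3,0.3,0,0,0,0,0]
    - [0.3,0.6,0,0,0,0,0]
    - [0.3,0.9,0,0,0,0,0]
    - [0.3,1.0,0,0,0,0,0]
    - [0.3,1.0,0,0,0,0,0]

```text
time: 13.62
ee_pos: [0.5947, -0.1663, 0.1718]
eef_rot: [0.996, 0.092, -0.0, 0.0]
ft_force: [-0.0, 1.0, 0.1]
width: 0.0009
```

```bash
python3 st.py -.076 -.195 .093
```

```text
t 13.625 pos [ 0.5947 -0.1663  0.1718] case xy [-0.0813 -0.2043] yaw-case -0.005048034674212332 tilt [-0.0009 -0.0004 -1.    ] F [-0.0291  1.0442  0.1362] w 0.0009250157946896849
units [ 0.0267 -0.0467  0.3939]
```

Request:
play_rows:
  motion:
    - [0.025,0,0.15,0,0,0,0]
    - [0.025,0,0.3,0,0,0,0]
    - [0.025,0,0.39,0,0,0,0]
    - [0.025,0,0.39,0,0,0,0]

```text
time: 14.12
ee_pos: [0.5992, -0.1611, 0.0936]
eef_rot: [0.995, 0.095, -0.001, -0.0]
ft_force: [0.3, 0.2, 1.0]
width: 0.0006
```

```bash
python3 st.py -.076 -.17 .093
python3 - <<'E'
from case import *
p=eyes.camera("wrist"); save(p,"w7.png",None,.7)
E
```

```text
t 14.125 pos [ 0.5992 -0.1611  0.0936] case xy [-0.0759 -0.2   ] yaw-case 0.0007414677098857569 tilt [-0.0019  0.0008 -1.    ] F [0.3131 0.1943 1.0112] w 0.0005749878678784895
units [-0.0004 -0.1499  0.0033]
```

View pics/w7.png

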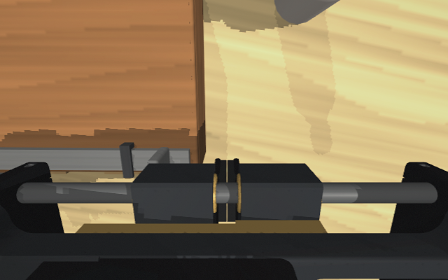

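Request:
play_rows:
  motion:
    - [0,-0.05,0,0,0,0,0]
    - [0,-0.09,0,0,0,0,0]
    - [0,-0.12,0,0,0,0,0]
    - [0,-0.15,0,0,0,0,0]
    - [0,-0.18,0,0,0,0,0]

```text
time: 14.8
ee_pos: [0.593, -0.1262, 0.0946]
eef_rot: [0.996, 0.094, 0.0, 0.0]
ft_force: [0.2, 1.0, -0.2]
width: 0.0005
```

Request:
play_rows:
  motion:
    - [0,-0.03,0,0,0,0,0]
    - [0,-0.06,0,0,0,0,0]
    - [0,-0.09,0,0,0,0,0]
    - [0,-0.12,0,0,0,0,0]
    - [0,-0.15,0,0,0,0,0]

```text
time: 15.42
ee_pos: [0.5875, -0.0967, 0.0946]
eef_rot: [0.996, 0.094, 0.0, 0.0]
ft_force: [1.1, -1.8, 0.1]
width: 0.0005
```

```bash
python3 st.py -.076 -.1155 .093
python3 - <<'E'
from case import *
q=np.load("q.npy")
for n in("top","scene"):
  p=eyes.camera(n)
  for k in ("bar_tab","case_center"):
    for d in eyes.landmark_of(p,k)[:1]: print(n,k,inv(q,atz(p,d["xy"],Z[k])),round(d["p"],2))
save(p,"s8.png",(220,120,400,260),4)
E
```

```text
t 15.425 pos [ 0.5875 -0.0967  0.0946] case xy [-0.0753 -0.1346] yaw-case -0.00016001297278306348 tilt [ 0.0002 -0.0001 -1.    ] F [ 1.0595 -1.8308  0.0808] w 0.000529523998952905
units [-0.0034 -0.0954  0.0079]
top bar_tab [0.027  0.0445] 0.28
scene bar_tab [-0.0789 -0.1254] 0.76
```

View pics/s8.png

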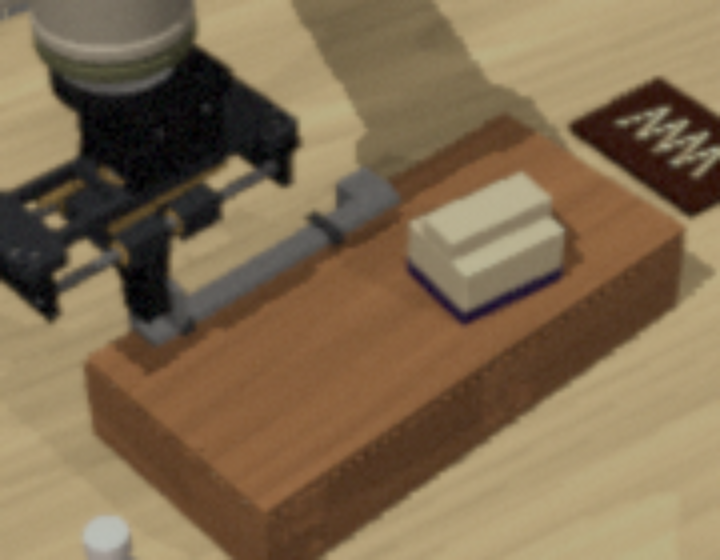

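The bar is sliding; its left tongue is now well past the centre guide and the case is unmoved.

Request:
play_rows:
  motion:
    - [0,-0.02,0,0,0,0,0]
    - [0,-0.04,0,0,0,0,0]
    - [0,-0.06,0,0,0,0,0]
    - [0,-0.075,0,0,0,0,0]
    - [0,-0.085,0,0,0,0,0]

```text
time: 16.35
ee_pos: [0.5842, -0.0802, 0.0945]
eef_rot: [0.996, 0.095, -0.0, 0.0]
ft_force: [0.3, -1.7, -1.4]
width: 0.0002
```

Request:
play_rows:
  motion:
    - [0,-0.008,0,0,0,0,0]
    - [0,-0.015,0,0,0,0,0]
    - [0,-0.015,0,0,0,0,0]

```text
time: 16.73
ee_pos: [0.5838, -0.078, 0.0945]
eef_rot: [0.996, 0.094, 0.0, 0.0]
ft_force: [0.8, -3.5, -1.0]
width: 0.0006
```

Request:
play_rows:
  motion:
    - [0,-0.007,0,0,0,0,0]
    - [0,-0.012,0,0,0,0,0]
    - [0,-0.012,0,0,0,0,0]

```text
time: 17.1
ee_pos: [0.5837, -0.0779, 0.0946]
eef_rot: [0.996, 0.093, 0.0, 0.002]
ft_force: [3.8, -10.5, -3.3]
width: 0.0005
```

```bash
python3 st.py -.076 -.1155 .093
```

```text
t 17.1 pos [ 0.5837 -0.0779  0.0946] case xy [-0.0755 -0.1154] yaw-case -0.0024968936229532446 tilt [ 0.0011 -0.0029 -1.    ] F [  3.8477 -10.4675  -3.2973] w 0.0004935017671230762
units [-0.0025  0.0004  0.0078]
```

Stopped at 10.5 N at exactly the predicted position (case y −0.1154, predicted −0.1155). I retreat and check.

Request:
play_rows:
  motion:
    - [0,0.1,0,0,0,0,0]
    - [0,0.2,-0.1,0,0,0,0]
    - [0,0.3,-0.4,0,0,0,0]
    - [-0.3,0.3,-0.6,0,0,0,0]
    - [-0.6,0.3,-0.6,0,0,0,0]

```text
time: 17.73
ee_pos: [0.4834, -0.1555, 0.2166]
eef_rot: [0.995, 0.095, 0.002, 0.0]
ft_force: [-0.3, -1.1, 1.0]
width: 0.0005
```

Request:
play_rows:
  motion:
    - [-0.1,0.3,0,0,0,0,0]
    - [-0.2,0.6,0,0,0,0,0]
    - [-0.2,0.8,0,0,0,0,0]
    - [-0.2,0.8,0,0,0,0,0]

```text
time: 18.23
ee_pos: [0.4725, -0.3238, 0.2136]
eef_rot: [0.996, 0.092, -0.0, -0.0]
ft_force: [0.1, 0.6, 0.2]
width: 0.0004
```

```bash
python3 st.py
python3 - <<'E'
from case import *
q=np.load("q.npy")
T=eyes.camera("top"); S=eyes.camera("scene")
for n,p in zip("ts",(T,S)):
  for k in Z:
    for d in eyes.landmark_of(p,k)[:1]: print(n,k,inv(q,atz(p,d["xy"],Z[k])),round(d["p"],2))
a=T["image"][100:320,160:440]; b=cv2.imread("pics/top1.png")[100:320,160:440,::-1]
cv2.imwrite("pics/c9.png",cv2.vconcat([cv2.resize(x,None,fx=1.35,fy=1.35) for x in()] or [cv2.resize(a,None,fx=2.7,fy=2.7,interpolation=cv2.INTER_CUBIC)])[:,:,::-1])
def crop(im,X): # case shift by phase correlation on back/top-left part
    return cv2.cvtColor(im,cv2.COLOR_RGB2GRAY)[150:215,225:300].astype(np.float32)
print("case img shift px",cv2.phaseCorrelate(crop(np.ascontiguousarray(cv2.imread("pics/top1.png")[:,:,::-1]),0),crop(T["image"],0)))
E
```

```text
t 18.225 pos [ 0.4725 -0.3238  0.2136] case xy [-0.231  -0.3359] yaw-case -0.004951383359222961 tilt [-0.0001  0.0007 -1.    ] F [0.097  0.5992 0.2248] w 0.0003652352628525189
t left_drawer_front [-0.069  -0.1016] 0.34
t right_drawer_front [-0.0904 -0.0653] 0.44
t carton_center [0.0245 0.0423] 0.63
t icing_bottle_center [ 0.0778 -0.2611] 0.71
t loose_slab_center [0.0434 0.0498] 0.62
s case_center [-0.0111  0.0073] 0.91
s right_drawer_front [-0.0163  0.0048] 0.65
s bar_tab [-0.0788 -0.1013] 0.84
s carton_center [0.0294 0.046 ] 0.84
s icing_bottle_center [ 0.0795 -0.2781] 0.77
s loose_slab_center [-0.0405  0.2982] 0.78
case img shift px ((0.4359643690300459, 0.006858834897300881), 0.9848400645785862)
```

View pics/c9.png

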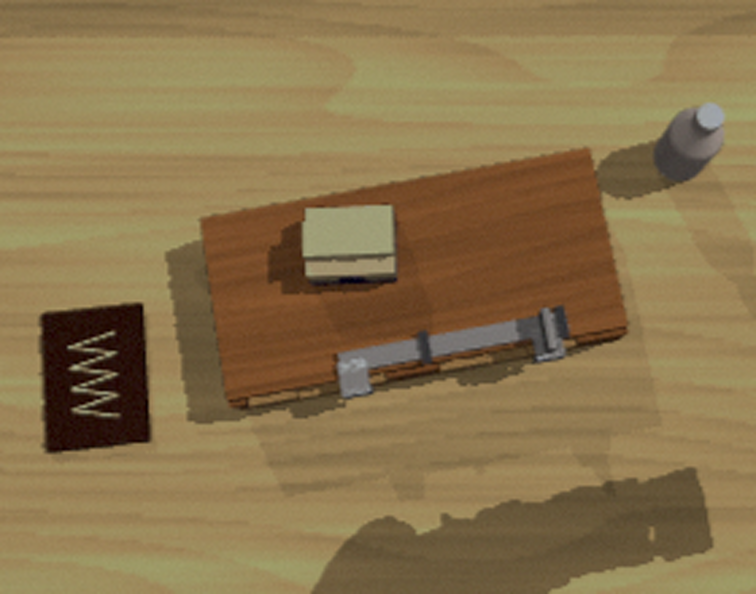

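The final top view shows both drawers flush and a tongue before each. The tab moved about 21 px, or about 50 mm, and the case corners, carton, bottle and slab are at the same pixels as at the start.

```bash
python3 -c "
from bench import job; print(job.close_job())"
```

```text
the job is handed in; nothing more can be done
None
```

I pushed the right drawer home, then the left, then slid the bar's tab to its far end, backed the arm off and handed the job in at about 18 s.

- **Drawers:** Each ended at a hard stop, with the fingers pushing at about 16 N on the right and 10 N on the left. Both stopped at the same depth to within 1 mm. The wrist camera placed both fronts at case x −90 mm. The nominal value is −87 mm, and I put the shared 3 mm down to my fit of the case's position.
- **Bar:** It ended at a hard stop at 10.5 N, within 1 mm of the position I predicted for full travel. The top view shows about 50 mm of tab movement and a tongue in front of each drawer.
- **Case and bystanders:** In the top view the case corners, carton, bottle and loose slab are at the same pixels as at the start. An image comparison of the case's rear-left corner gave a shift of 0.4 px, about 1 mm, which is near the noise.

**Checks that disagreed:** After the bar moved, several network readings were clearly wrong: the left drawer and slab from the top camera, and the right drawer from the scene camera. I ignored them in favour of the pictures and the contact readings. The scene camera put the tab's travel at 43 to 49 mm, a little under the 50 mm from the top view.

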